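# Dock the heavier gauge case

### The job

Two gauge cases look the same, but one holds the full set and is clearly heavier. Lift each one clear of the bench in turn to feel which is heavier and put the lighter one back where it stood; then set the heavier one down in the open part of the dock's channel and slide it in under the hood, pressing gently but far enough that the stiff buffer hidden inside is pushed fully home. Leave everything else alone.

Things in the scene. Friction and masses are not known exactly. Their poses are not given: they have to be found in the camera images.
- case_1: blue closed gauge case 60x128x45 mm (x,y,z); the two look alike, one is 150 g or more heavier (each under 0.7 kg). Origin: centre of underside, y along its length, z up. Upright walls at x=-26 and +30, ends at y=-64 and +64 mm. A latch amid the -x side (18 mm long, 12-36 mm up) is 3 mm proud: 59 mm wide there. Grasp across x at the middle
- case_2: the other blue closed gauge case 60x128x45 mm (x,y,z); the two look alike, one is 150 g or more heavier (each under 0.7 kg). Origin: centre of underside, y along its length, z up. Upright walls at x=-26 and +30, ends at y=-64 and +64 mm. A latch amid the -x side (18 mm long, 12-36 mm up) is 3 mm proud: 59 mm wide there. Grasp across x at the middle
- dock: fixed metal dock, 100x198 mm. Origin on the bench under its channel. The channel runs along y, floor 3 mm above the bench, 62 mm wide (x=-29..+33 mm) between rails with outward-sloping tops 14 mm above the bench. Open above from y=-55 to its open end y=+80 mm. A case lies in it with its origin at dock x=0, its axes along the dock's, not turned end for end; about 3 mm clearance each side
- dock_set (a point): where to set a case's origin down in the channel: dock x=0, y=+28 mm, on the channel floor (3 mm above the bench); axes as the dock's. From here the case slides along the floor towards -y, under the hood
- dock_mouth (a point): mouth of the hood: on the channel floor, dock x=+2, y=-55 mm. The closed hood covers the channel from here to y=-118 mm; clear height 52 mm over the floor, top 60 mm above the bench. Hidden inside: a buffer with 8 mm stiff travel, stays where pushed, needs about 5 N (plus the case's sliding friction, up to 5 N), then ends on a rigid stop
- dock_near (a point): a point on the channel floor, dock x=0, y=0. The hidden stop is set differently each time: a fully home case has its origin anywhere from 1 to 22 mm towards -y of this point, so the end must be felt. Push slowly; 12 to 18 N in all at the hand is enough, more than 25 N on the buffer is too much
- pot_a: round parts pot with black top, 42 mm across, 20 mm high, bystander; origin centre of underside
- pot_b: round white parts pot, 42 mm across, 20 mm high, bystander; origin centre of underside
- loupe: black eye loupe, 36 mm across, 30 mm high, bystander; origin centre of underside

How it is judged (in metres and radians):
On the way, in this order (a step that is already met when the one before it is completed fails the run):
1. the lighter case has been lifted at least 10 mm (fill_2 is the hidden content of the lighter case) (height (world z) of fill_2_c above 0.031 m), for 0.2 s.
2. then the heavier case is lifted at least 10 mm (again, if it was lifted first; fill_1 is its hidden content) (height (world z) of fill_1_c above 0.031 m), for 0.2 s.
At the end, for the whole second after the job is handed in: the heavier case lies in the dock's channel, flat and straight, at rest, with the buffer pushed home to within about 1 mm of its stop; the lighter case stands flat within 30 mm of where it stood ((((distance between case_1 and fill_1_c below 0.035 m and x of case_1 in the frame of dock between -0.006 and 0.01 m and y of case_1 in the frame of dock below 0.012 m and height (world z) of case_1 below 0.006 m and angle between the y axis of case_1 and the y axis of dock, either way round below 0.07 rad and angle between case_1's own z axis and vertical below 0.05 rad and linear speed of case_1 below 0.01 m/s) and (distance between case_2 and fill_2_c below 0.035 m and distance of case_2 from where it was at the start of the episode below 0.03 m and angle between case_2's own z axis and vertical below 0.05 rad and linear speed of case_2 below 0.01 m/s)) or ((distance between case_2 and fill_1_c below 0.035 m and x of case_2 in the frame of dock between -0.006 and 0.01 m and y of case_2 in the frame of dock below 0.012 m and height (world z) of case_2 below 0.006 m and angle between the y axis of case_2 and the y axis of dock, either way round below 0.07 rad and angle between case_2's own z axis and vertical below 0.05 rad and linear speed of case_2 below 0.01 m/s) and (distance between case_1 and fill_2_c below 0.035 m and distance of case_1 from where it was at the start of the episode below 0.03 m and angle between case_1's own z axis and vertical below 0.05 rad and linear speed of case_1 below 0.01 m/s))) and value of joint buffer above 0.0068 m); the robot touches nothing.
It fails at once if a case pushes on the buffer or its stop with more than 25 N (contact force between any of case_1, case_2 and stop above 25 N).
It fails at once if a case is tipped by more than 35 degrees (angle between any of case_1, case_2's own z axis and vertical above 0.61 rad).
It fails at once if a pot or the loupe is moved more than 20 mm (distance of any of pot_a, pot_b, loupe from where it was at the start of the episode above 0.02 m).
It also fails if it takes over 72 s, if anything falls off the work surface, if the arm or the gripper's body presses on something with over 40 N, if the wrist force passes 120 N, or if a joint passes its speed limit or range.

### The arm

A 6-joint arm with a two-finger parallel gripper is mounted at the origin on a cart in front of the work surface, level with it; the furniture and walls round the work are solid. World frame = base frame: x ahead of the robot, y to its left, z up, the work surface at z = 0. Lengths are in mm, angles in rad, forces in N, time in s.
With the tool pointing down it reaches from about 375 to 925 mm from the base axis. Payload 5.7 kg.
Tool frame: the origin (TCP) lies midway between the tips of the shut fingers; the grasp point (between the pads) lies 19 mm behind it (manip.tcp_to_grasp is the distance from the TCP to the grasp point, in mm); z points along the fingers, y is the line along which they close (so a half turn about z gives the same grasp; the last joint's range is limited). The gripper opens to 85 mm and grips with 20 to 120 N. Pads are 22 mm wide; open, the fingers measure 114 mm over their backs; the gripper's body (76 mm by 85 mm) begins 54 mm behind the grasp point. The pads swing forward as they close: fully open they stand 13 mm farther back than shut.
Start: joints at [1.012, 0.359, 1.51, -0, 1.272, -0.115], TCP at [257.612, 541.845, 207.667] pointing down, gripper open.
Joint ranges: [-2.97, 2.97], [-1.01, 2.36], [0.21, 2.38], [-0.96, 4.11], [0.2, 2.71], [-2.98, 2.98]. Speed limits (rad/s): [2.39, 2.39, 3.14, 3.14, 3.14, 3.14].

### API

Orientations are given as [roll, pitch, yaw] about the fixed x, y, z axes, in that order (R = Rz(yaw) Ry(pitch) Rx(roll)).
In Python, from bench import monitor, read_camera, camera_info, manip, finder gives the robot as it stands.
- The arm moves only by the shell command python3 -m handwheel 'ROWS' [FORCE]. ROWS is JSON, one flat list of numbers, 7 for each row, row after row: the shift along the tool's x, y, z in units of 40 mm (1.0 is 40 mm), then the turn, a rotation vector about the tool's x, y, z in units of 10 degrees (1.0 is 10 degrees), then the finger opening in mm, from 0 to 85.4. In form: [x, y, z, wx, wy, wz, jaw, x, y, z, wx, wy, wz, jaw, ...]. A call has 1 to 8 rows; each row shifts and turns the commanded pose from where the row before left it, along the tool's axes as they then stand; what a row does not reach is not made up. A row lasts 1/8 s, in which the tool goes at most 62.5 mm and 10.7 degrees, less where a joint would pass 70% of its speed; a pose out of reach is approached as far as the arm can. A call is refused whole if a number of a shift passes 1 or a number of a turn 1, either way. A call with a gripper value outside its range is refused whole. The fingers move at their own pace and stop on an object; FORCE is the grip in N (left out, the last holds). Time passes only in rows, so rows that do not move let the fingers close. It gives the time, the measured TCP pose, the force, the opening and the grip force at its end, in the units of the state.
- monitor.state(): the state, without advancing time (a new reading comes with each control period).
- read_camera(name): name is "scene" or "top" or "wrist"; returns the picture (480x640x3 uint8, red, green, blue); there is no depth.
- camera_info(name): a dict with "K" (3x3 intrinsics, pixels), "D" ([k1, k2, p1, p2, k3] as OpenCV has them; the pictures are not rectified), "view" (4x4, takes a point from world to camera coordinates). Camera axes: x right, y down, z forward; pixel columns grow to the right and rows downward; lengths in mm; the calibration is good to about 2 mm. A picture is of the moment at which its call begins: read the wrist's pose just before it. camera_info takes no time and is no camera call; for the wrist camera it gives the pose at the moment of the call.
- manip.hand_in(): hands the job in; it is judged then, once.
Trained networks look in the newest picture that a camera, given by its name, has taken for a name from the list of things; names that differ only in an ending like _2 or _b are one class to them, and where a whole thing is asked for, a point or a joint stands for the part that bears it (a point fixed in the world has none). Each returns a list of dicts, best first, with "conf" (0 to 1); they miss things now and then, are a little off and sometimes report something else, mostly with a low value. They report only what shows in the picture. A call takes as long as a camera call.
- finder.find_in(camera, target): "xyz" ([x, y, z] in mm, in world coordinates, good to about 4 mm: the middle of the surface that is visible of it).
The state is a dict: "t": time; "joints": joint angles; "joint_vel": joint speeds; "joint_torque": joint torques, N m; "tcp_pos": TCP position; "ee_rot": TCP orientation; "ft_force": force on the tool from outside, world axes, zero at the start; "torque": the same for the moment, N m; "opening": finger opening in mm; "gripper_force": force on a finger pad.
Only numpy, scipy, OpenCV 4.12 (cv2) and the standard library are available. Lean on these libraries where they do the work, as an engineer would, in place of code of your own. Each camera call takes 0.05 s, during which the arm holds its last target. There are 200 camera calls.

## Working session

There is one attempt and no reset: what is moved stays moved. The work goes in short steps, Python scripts to look and compute and a shell command to move; the robot and the scene stay as the last step left them, time stands still between calls to the robot, and variables do not carry over. Pictures are saved under pics/ and viewed, at most 10 in all, crops included, and the job is handed in when it is done.

```bash
ls; mkdir -p pics; cat > h.py <<'E'
import numpy as np,cv2
from bench import monitor, read_camera, camera_info, manip, finder
def save(n,f):
    im=read_camera(n); cv2.imwrite(f,im[:,:,::-1]); return im
def ray(n,uv,z,ci=None):
    ci=ci or camera_info(n)
    p=cv2.undistortPoints(np.array(uv,float).reshape(-1,1,2),np.array(ci["K"]),np.array(ci["D"])).reshape(-1,2)
    V=np.array(ci["view"]);R=V[:3,:3];c=-R.T@V[:3,3]
    d=np.c_[p,np.ones(len(p))]@R
    return c+d*((z-c[2])/d[:,2])[:,None]
E
python3 - <<'E'
from h import *
save("top","pics/top.png");save("scene","pics/scene.png")
for c in ("top","scene"):
  for t in ("case_1","dock","pot_a","loupe"):
    print(c,t,[(np.round(d["xyz"]).tolist(),round(d["conf"],2)) for d in finder.find_in(c,t)])
s=monitor.state();print(s)
E
```

```text
pics
top case_1 [([493.0, 387.0, 44.0], 0.62), ([506.0, 210.0, 45.0], 0.57)]
top dock [([501.0, -34.0, 4.0], 0.79)]
top pot_a [([639.0, 294.0, 20.0], 0.57), ([505.0, 207.0, 43.0], 0.23), ([499.0, -29.0, 2.0], 0.16)]
top loupe [([361.0, 187.0, 23.0], 0.49)]
scene case_1 [([478.0, 380.0, 40.0], 0.66), ([491.0, 197.0, 44.0], 0.56)]
scene dock [([499.0, -39.0, 7.0], 0.96)]
scene pot_a [([626.0, 101.0, 17.0], 0.83), ([636.0, 287.0, 21.0], 0.83)]
scene loupe [([366.0, 191.0, 19.0], 0.77)]
{'t': 0.5, 'joints': array([ 1.01191346e+00,  3.58822361e-01,  1.51044995e+00, -1.89835485e-05,
        1.27249799e+00, -1.15080607e-01]), 'joint_vel': array([ 0.00066417, -0.0014306 ,  0.00056159,  0.00013028, -0.00058151,
        0.00032404]), 'joint_torque': array([-1.66797559e-03, -5.27133572e+01, -2.78785408e+01, -3.16886280e-04,
        3.49591937e-03,  1.90318639e-05]), 'tcp_pos': array([257.59371137, 541.81778445, 207.63440027]), 'ee_rot': array([-3.14141410e+00, -2.37399032e-06,  2.69779598e+00]), 'ft_force': array([-3.15537203e-04, -6.00846024e-01, -9.90904021e-02]), 'torque': array([-0.0123547 ,  0.00214309,  0.03028142]), 'gripper_force': 0.0, 'opening': 85.253630950608}
```

View pics/top.png

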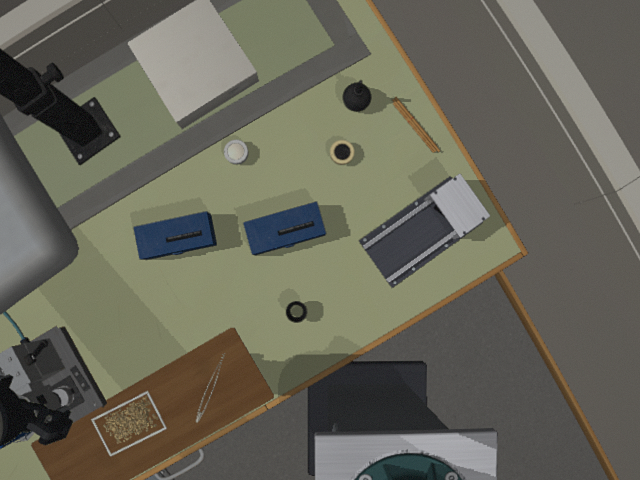

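View pics/scene.png

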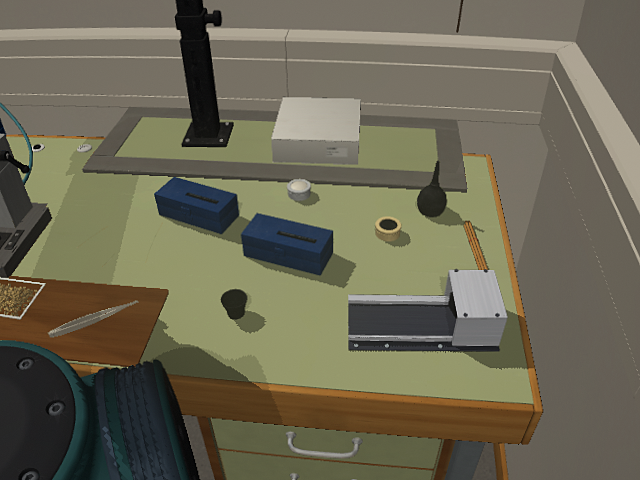

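The top view shows cases at (175,235) and (285,228), and the dock from (376,263) to its hood at (460,205). The loupe is at (296,311), with pots at (235,152) and (342,152).

```bash
python3 - <<'E'
from h import *
a=cv2.imread("pics/top.png");b=cv2.imread("pics/scene.png")
r=lambda i,s:cv2.resize(i,s,interpolation=cv2.INTER_CUBIC)
c1=r(a[195:265,125:335],(800,267)); c2=r(b[170:280,145:345],(800,330))
cv2.imwrite("pics/crop.png",np.vstack([c1,c2]))
ci=camera_info("top");V=np.array(ci["view"]);print("campos",-V[:3,:3].T@V[:3,3])
hsv=cv2.cvtColor(a,cv2.COLOR_BGR2HSV);m=cv2.inRange(hsv,(100,100,30),(125,255,255));m[:190]=0;m[280:]=0
cs,_=cv2.findContours(m,cv2.RETR_EXTERNAL,cv2.CHAIN_APPROX_NONE)
for c in cs:
  if cv2.contourArea(c)>500:
    q=cv2.boxPoints(cv2.minAreaRect(c));print(q.round().tolist());print(ray("top",q,45).round().tolist())
print("dock z14",ray("top",[[361,241],[393,286],[459,177],[489,215]],[14,14,60,60] and 14).round().tolist())
print("hood z60",ray("top",[[431,195],[459,177],[489,215],[463,236]],60).round().tolist())
E
```

```text
campos [ 414.58873549  162.67646182 1061.47847667]
[[133.0, 227.0], [209.0, 211.0], [216.0, 245.0], [140.0, 262.0]]
[[506.0, 462.0, 45.0], [532.0, 332.0, 45.0], [475.0, 320.0, 45.0], [448.0, 449.0, 45.0]]
[[243.0, 222.0], [316.0, 202.0], [326.0, 236.0], [253.0, 256.0]]
[[512.0, 275.0, 45.0], [546.0, 154.0, 45.0], [489.0, 138.0, 45.0], [456.0, 259.0, 45.0]]
dock z14 [[482.0, 78.0, 14.0], [404.0, 24.0, 14.0], [591.0, -95.0, 14.0], [525.0, -146.0, 14.0]]
hood z60 [[553.0, -35.0, 60.0], [583.0, -83.0, 60.0], [520.0, -132.0, 60.0], [485.0, -87.0, 60.0]]
```

View pics/crop.png

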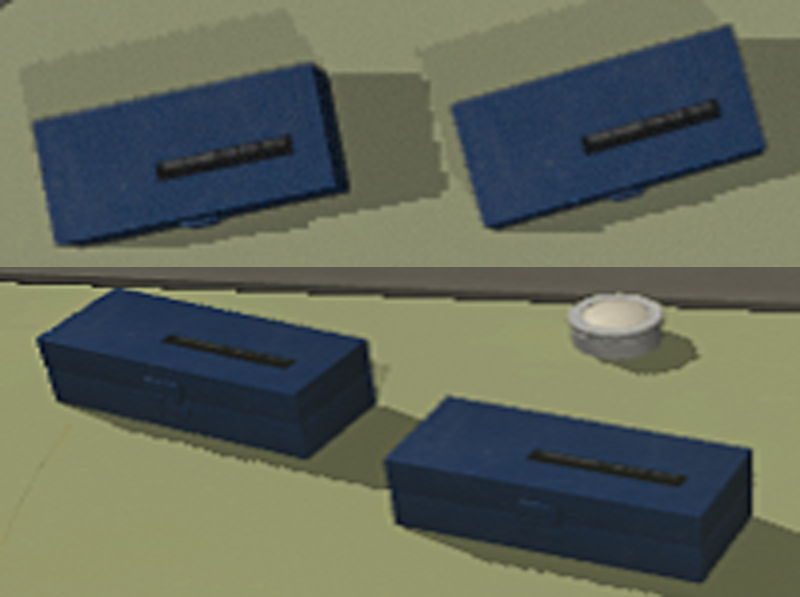

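Both cases have their latch towards the robot (-x), so neither is turned end for end. The dock is yawed about 34°, case A about 11° and case B about 16°. First I go above A.

```bash
cat >> h.py <<'E'
from scipy.spatial.transform import Rotation as Ro
def go(x,y,z,casedeg):
    "total shift in current tool axes (units 40mm) and turn about tool z (units 10deg), tool y along case x"
    s=monitor.state();R=Ro.from_euler("xyz",s["ee_rot"]).as_matrix()
    d=R.T@(np.array([x,y,z])-s["tcp_pos"])/40
    ang=np.degrees(np.arctan2(R[1,1],R[0,1]));t=(casedeg-ang+90)%180-90
    print("shift",d.round(3),"tool-turn",round(-t/10,3),"t",round(s["t"],2),"tcp",s["tcp_pos"].round(1),"z-axis",R[:,2].round(3),"F",s["ft_force"].round(2),"open",round(s["opening"],1),"grip",round(s["gripper_force"],1))
E
python3 -c "
from h import *
go(490,391,200,11.5)"
```

```text
shift [-6.866 -0.91   0.191] tool-turn 5.307 t 0.5 tcp [257.6 541.8 207.6] z-axis [-0. -0. -1.] F [-0.  -0.6 -0.1] open 85.3 grip 0.0
```

```bash
python3 -m handwheel '[-0.98,-0.13,0,0,0,0,85,-0.98,-0.13,0,0,0,0,85,-0.98,-0.13,0,0,0,0,85,-0.98,-0.13,0,0,0,0,85,-0.98,-0.13,0,0,0,0,85,-0.98,-0.13,0,0,0,0,85,-0.98,-0.13,0,0,0,0,85]' 60; python3 -m handwheel '[0,0,0,0,0,0.9,85,0,0,0,0,0,0.9,85,0,0,0,0,0,0.9,85,0,0,0,0,0,0.9,85,0,0,0,0,0,0.9,85,0,0,0,0,0,0.8,85,0,0,0,0,0,0,85]'
python3 - <<'E'
from h import *
go(490,391,200,11.5)
import json
ci=camera_info("wrist");im=save("wrist","pics/w1.png")
print([(np.round(d["xyz"]).tolist(),round(d["conf"],2)) for d in finder.find_in("wrist","case_1")])
V=np.array(ci["view"]);print("campos",(-V[:3,:3].T@V[:3,3]).round())
hsv=cv2.cvtColor(im,cv2.COLOR_RGB2HSV);m=cv2.inRange(hsv,(100,100,30),(125,255,255))
cs,_=cv2.findContours(m,cv2.RETR_EXTERNAL,cv2.CHAIN_APPROX_NONE)
for c in cs:
  if cv2.contourArea(c)>1500:
    q=cv2.approxPolyDP(c,8,True).reshape(-1,2);print(q.tolist());print(ray("wrist",q,45,ci).round().tolist())
E
```

```text
t: 1.38
tcp_pos: [490.9, 390.4, 207.7]
ee_rot: [3.141, -0.0, 2.698]
ft_force: [0.7, 0.5, 0.5]
opening: 84.6
gripper_force: 0.0
t: 2.25
tcp_pos: [489.8, 391.1, 207.7]
ee_rot: [-3.142, 0.0, 1.774]
ft_force: [-1.0, 0.3, -0.5]
opening: 85.0
gripper_force: 0.0
shift [-0.004  0.004  0.192] tool-turn 0.014 t 2.25 tcp [489.8 391.1 207.7] z-axis [-0. -0. -1.] F [-1.03  0.32 -0.45] open 85.0 grip 0.0
[([491.0, 403.0, 48.0], 0.7), ([495.0, 224.0, 46.0], 0.56), ([630.0, 302.0, 24.0], 0.22)]
campos [474. 469. 374.]
[[318, 306], [280, 309], [274, 325], [285, 416], [327, 413]]
[[505.0, 295.0, 45.0], [465.0, 284.0, 45.0], [462.0, 263.0, 45.0], [495.0, 143.0, 45.0], [544.0, 157.0, 45.0]]
[[303, 148], [301, 272], [350, 272], [355, 150]]
[[459.0, 452.0, 45.0], [480.0, 330.0, 45.0], [529.0, 341.0, 45.0], [506.0, 460.0, 45.0]]
```

View pics/w1.png

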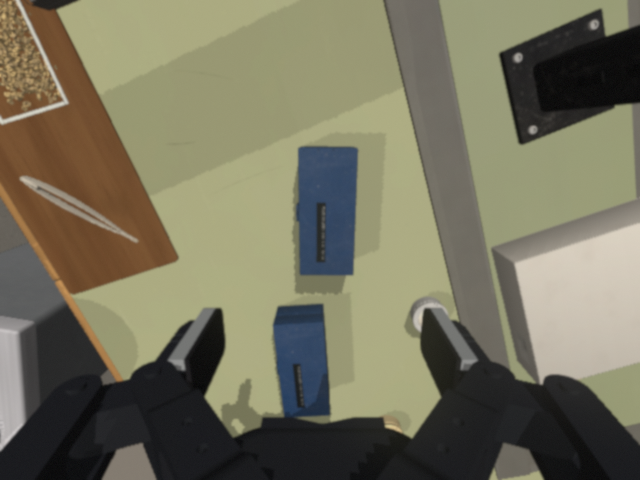

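The wrist view shows case A centred at about (328,211), with its latch at the left at (299,212) and case B below it at (303,365). A is at about (492.5, 394.5) with yaw 10.5°, so I descend and grasp it.

```bash
python3 -m handwheel '[0.07,0.08,0.9,0,0,0.1,85,0,0,0.9,0,0,0,85,0,0,0.9,0,0,0,85,0,0,0.8,0,0,0,85,0,0,0.7,0,0,0,85,0,0,0.5,0,0,0,85,0,0,0.19,0,0,0,85,0,0,0,0,0,0,85]' 60; python3 -m handwheel '[0,0,0,0,0,0,40,0,0,0,0,0,0,40,0,0,0,0,0,0,40,0,0,0,0,0,0,40,0,0,0,0,0,0,40,0,0,0,0,0,0,40]' 60;  python3 -c "
from h import *
go(492.5,394.5,12,10.5)"
```

```text
t: 3.35
tcp_pos: [492.3, 394.5, 11.9]
ee_rot: [-3.141, 0.0, 1.756]
ft_force: [0.6, 0.1, 0.3]
opening: 84.6
gripper_force: 0.0
t: 4.1
tcp_pos: [493.3, 395.1, 13.7]
ee_rot: [3.139, -0.001, 1.756]
ft_force: [-0.1, -1.0, 4.5]
opening: 53.6
gripper_force: 62.2
shift [-0.011 -0.022  0.044] tool-turn 0.01 t 4.1 tcp [493.3 395.1  13.7] z-axis [ 0.002  0.001 -1.   ] F [-0.07 -1.03  4.53] open 53.6 grip 62.2
```

```bash
python3 -m handwheel '[0,0,-0.3,0,0,0,40,0,0,-0.4,0,0,0,40,0,0,-0.3,0,0,0,40,0,0,0,0,0,0,40,0,0,0,0,0,0,40,0,0,0,0,0,0,40,0,0,0,0,0,0,40]' ; python3 - <<'E'
from h import *
for i in range(4):
  go(492.5,394.5,12,10.5); save("wrist","pics/w2.png")
print(monitor.state()["joint_torque"].round(2))
E
```

```text
t: 4.97
tcp_pos: [492.0, 394.3, 51.5]
ee_rot: [-3.141, 0.0, 1.755]
ft_force: [-0.4, -0.4, -5.7]
opening: 53.7
gripper_force: 64.8
shift [0.004 0.013 0.988] tool-turn 0.007 t 4.97 tcp [492.  394.3  51.5] z-axis [-0.001 -0.001 -1.   ] F [-0.36 -0.39 -5.72] open 53.7 grip 64.8
shift [0.003 0.012 0.99 ] tool-turn 0.007 t 5.03 tcp [492.1 394.3  51.6] z-axis [-0.001 -0.001 -1.   ] F [ 0.03  0.53 -6.14] open 53.3 grip 64.8
shift [0.001 0.009 0.992] tool-turn 0.007 t 5.08 tcp [492.2 394.4  51.7] z-axis [-0.001 -0.    -1.   ] F [ 0.58 -0.83 -5.96] open 53.4 grip 64.8
shift [0.    0.008 0.994] tool-turn 0.007 t 5.12 tcp [492.2 394.4  51.8] z-axis [-0. -0. -1.] F [ 0.97  0.09 -4.73] open 53.2 grip 64.8
[ 0.000e+00 -6.341e+01 -2.351e+01 -3.000e-02  2.000e-02  0.000e+00]
```

View pics/w2.png

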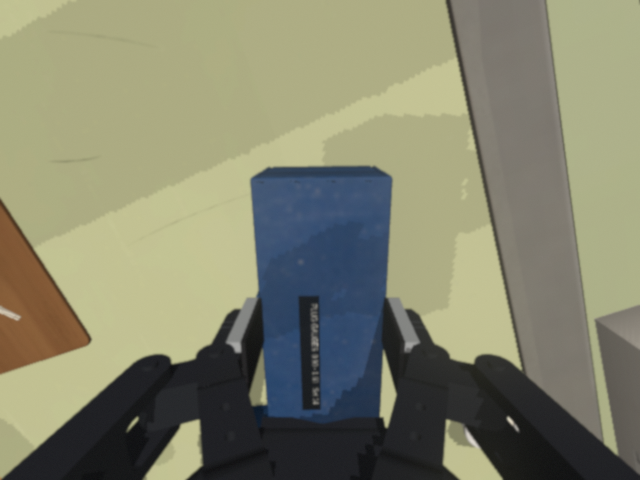

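Case A is held squarely and level at (320,300). It weighs about 0.57 kg, so I put it back and feel B.

```bash
python3 -m handwheel '[0,0,0.4,0,0,0,40,0,0,0.3,0,0,0,40,0,0,0.2,0,0,0,40,0,0,0.07,0,0,0,40,0,0,0,0,0,0,40,0,0,0,0,0,0,85,0,0,0,0,0,0,85,0,0,0,0,0,0,85]'; python3 -m handwheel '[0,0,0,0,0,0,85,0,0,-0.6,0,0,0,85,0,0,-0.9,0,0,0,85,0,0,-0.9,0,0,0,85,0,0,0,0,0,0,85]'
python3 -c "
from h import *
go(502,208,110,15.5)"
```

```text
t: 6.18
tcp_pos: [492.9, 394.8, 13.5]
ee_rot: [3.141, -0.0, 1.755]
ft_force: [-0.8, -0.1, 1.1]
opening: 84.9
gripper_force: 0.0
t: 6.8
tcp_pos: [494.7, 396.1, 112.6]
ee_rot: [3.135, -0.002, 1.755]
ft_force: [0.1, 0.1, -0.3]
opening: 85.0
gripper_force: 0.0
shift [-4.655 -0.684  0.05 ] tool-turn -0.493 t 6.8 tcp [494.7 396.1 112.6] z-axis [ 0.006  0.003 -1.   ] F [ 0.1   0.13 -0.33] open 85.0 grip 0.0
```

```bash
python3 -m handwheel '[-0.9,-0.12,-0.2,0,0,0,85,-0.95,-0.14,-0.3,0,0,0,85,-0.95,-0.14,0,0,0,0,85,-0.95,-0.14,0,0,0,0,85,-0.9,-0.14,0,0,0,-0.49,85,0,0,0,0,0,0,85]'
python3 - <<'E'
from h import *
go(502,208,12,15.5)
ci=camera_info("wrist");im=save("wrist","pics/w3.png")
print([(np.round(d["xyz"]).tolist(),round(d["conf"],2)) for d in finder.find_in("wrist","case_1")])
hsv=cv2.cvtColor(im,cv2.COLOR_RGB2HSV);m=cv2.inRange(hsv,(100,100,30),(125,255,255))
cs,_=cv2.findContours(m,cv2.RETR_EXTERNAL,cv2.CHAIN_APPROX_NONE)
for c in cs:
  if cv2.contourArea(c)>1500:
    q=cv2.approxPolyDP(c,8,True).reshape(-1,2);print(q.tolist());print(ray("wrist",q,45,ci).round().tolist())
E
```

```text
t: 7.55
tcp_pos: [498.9, 204.4, 128.3]
ee_rot: [-3.139, 0.001, 1.838]
ft_force: [-0.3, 1.1, 0.2]
opening: 85.0
gripper_force: 0.0
shift [0.068 0.105 2.908] tool-turn -0.017 t 7.55 tcp [498.9 204.4 128.3] z-axis [-0.002 -0.001 -1.   ] F [-0.29  1.05  0.17] open 85.0 grip 0.0
[([497.0, 211.0, 48.0], 0.95), ([501.0, 352.0, 45.0], 0.86)]
[[297, 153], [298, 311], [361, 311], [368, 155]]
[[464.0, 263.0, 45.0], [495.0, 142.0, 45.0], [545.0, 156.0, 45.0], [513.0, 275.0, 45.0]]
[[344, 0], [340, 62], [422, 67], [432, 0], [387, 0], [381, 40], [368, 37], [372, 0]]
[[470.0, 360.0, 45.0], [477.0, 326.0, 45.0], [530.0, 338.0, 45.0], [522.0, 374.0, 45.0], [496.0, 367.0, 45.0], [499.0, 345.0, 45.0], [490.0, 345.0, 45.0], [487.0, 365.0, 45.0]]
```

View pics/w3.png

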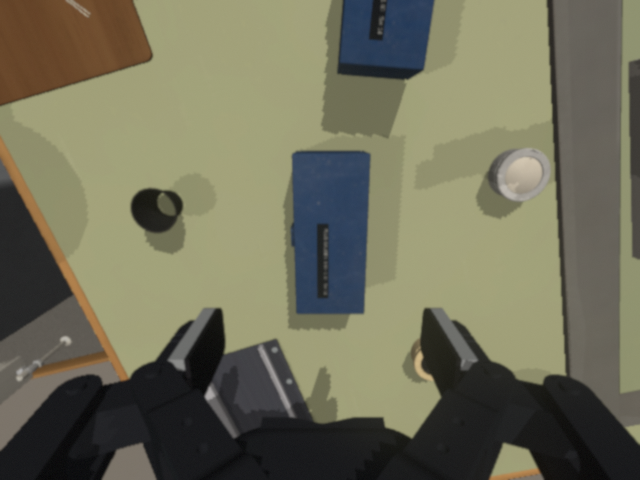

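Case B is centred at about (330,232), with its latch at (293,235). It measures (503.5, 209) with yaw 14.7°, and the loupe and pots are clear of the fingers.

```bash
python3 -m handwheel '[0.08,0.14,0.6,0,0,0.06,85,0,0,0.8,0,0,0,85,0,0,0.7,0,0,0,85,0,0,0.5,0,0,0,85,0,0,0.3,0,0,0,85,0,0,0,0,0,0,85]' 60; python3 -m handwheel '[0,0,0,0,0,0,40,0,0,0,0,0,0,40,0,0,0,0,0,0,40,0,0,0,0,0,0,40,0,0,0,0,0,0,40]' 60;python3 -m handwheel '[0,0,-0.3,0,0,0,40,0,0,-0.4,0,0,0,40,0,0,-0.3,0,0,0,40,0,0,0,0,0,0,40,0,0,0,0,0,0,40,0,0,0,0,0,0,40,0,0,0,0,0,0,40]' ; python3 - <<'E'
from h import *
for i in range(3):
  go(503.5,209,12,14.7); read_camera("wrist")
E
```

```text
t: 8.4
tcp_pos: [503.6, 211.8, 12.5]
ee_rot: [-3.14, -0.0, 1.831]
ft_force: [0.2, 0.4, 0.0]
opening: 85.1
gripper_force: 0.0
t: 9.02
tcp_pos: [504.8, 211.5, 14.7]
ee_rot: [3.14, -0.0, 1.83]
ft_force: [-2.9, -0.0, 6.9]
opening: 53.3
gripper_force: 61.4
t: 9.9
tcp_pos: [503.9, 211.1, 52.8]
ee_rot: [-3.14, 0.0, 1.83]
ft_force: [-0.2, -0.7, -2.7]
opening: 53.1
gripper_force: 63.5
shift [-0.049 -0.022  1.02 ] tool-turn 0.017 t 9.9 tcp [503.9 211.1  52.8] z-axis [-0.001 -0.    -1.   ] F [-0.15 -0.72 -2.71] open 53.1 grip 63.5
shift [-0.05  -0.026  1.022] tool-turn 0.017 t 9.95 tcp [504.  211.2  52.9] z-axis [-0.001 -0.    -1.   ] F [-0.08  0.65 -2.89] open 53.1 grip 63.5
shift [-0.05  -0.027  1.023] tool-turn 0.017 t 10.0 tcp [504.1 211.2  52.9] z-axis [-0.001 -0.    -1.   ] F [-0.16  0.12 -3.14] open 53.2 grip 63.5
```

B weighs about 0.29 kg, so it is the lighter one. I put it back, then go and look at the dock before fetching A.

```bash
python3 -m handwheel '[0,0,0.4,0,0,0,40,0,0,0.3,0,0,0,40,0,0,0.2,0,0,0,40,0,0,0.07,0,0,0,40,0,0,0,0,0,0,40,0,0,0,0,0,0,85,0,0,0,0,0,0,85,0,0,0,0,0,0,85]'; python3 -m handwheel '[0,0,0,0,0,0,85,0,0,-0.6,0,0,0,85,0,0,-0.9,0,0,0,85,0,0,-0.9,0,0,0,85,0,0,-0.9,0,0,0,85,0,0,-0.9,0,0,0,85]'
python3 -m handwheel '[-0.9,-0.25,0,0,0,-0.9,85,-0.9,-0.1,0,0,0,-0.9,85,-0.9,0.05,0,0,0,0,85,-0.9,0.05,0,0,0,0,85,-0.9,0.05,0,0,0,0,85,-0.9,0.05,0,0,0,0,85,0,0,0,0,0,0,85]'
python3 - <<'E'
from h import *
go(480,-10,200,34)
import pickle
ci=camera_info("wrist");im=save("wrist","pics/w4.png");pickle.dump(ci,open("ci4.pkl","wb"))
V=np.array(ci["view"]);print("campos",(-V[:3,:3].T@V[:3,3]).round())
for t in ("dock","dock_mouth","dock_near"): print(t,[(np.round(d["xyz"]).tolist(),round(d["conf"],2)) for d in finder.find_in("wrist",t)])
E
```

```text
t: 11.05
tcp_pos: [504.6, 211.3, 14.5]
ee_rot: [3.141, 0.0, 1.83]
ft_force: [0.2, -0.1, 0.1]
opening: 85.0
gripper_force: 0.0
t: 11.8
tcp_pos: [504.1, 211.2, 183.7]
ee_rot: [-3.142, 0.0, 1.83]
ft_force: [0.2, 0.5, -0.5]
opening: 85.0
gripper_force: 0.0
t: 12.68
tcp_pos: [601.3, 20.6, 182.4]
ee_rot: [3.141, 0.001, 2.142]
ft_force: [-0.6, 0.1, 0.1]
opening: 84.9
gripper_force: 0.0
shift [ 0.994 -2.965 -0.444] tool-turn -0.128 t 12.68 tcp [601.3  20.6 182.4] z-axis [ 0.001 -0.001 -1.   ] F [-0.64  0.08  0.12] open 84.9 grip 0.0
campos [558.  88. 348.]
dock [([499.0, -32.0, 4.0], 0.94)]
dock_mouth [([500.0, -30.0, 5.0], 0.87)]
dock_near [([498.0, -30.0, 1.0], 0.75)]
```

View pics/w4.png

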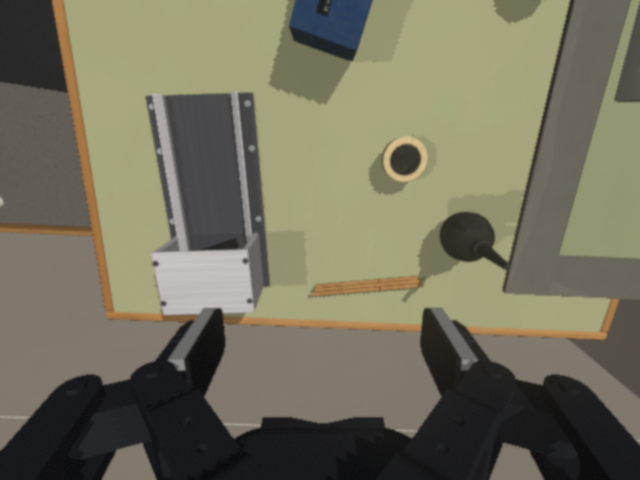

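The wrist view shows the dock's open end from (148,97) to (253,93). The channel floor runs from (167,95)-(231,93) down to the mouth near y=245, and the hood top is at about (160..255, 250..313).

```bash
python3 - <<'E'
from h import *
import pickle
ci=pickle.load(open("ci4.pkl","rb"))
def P(n,uv,z): 
    p=ray("wrist",uv,z,ci)[:,:2];print(n,p.round(1).tolist());return p
for z in(3,5):P("plate end %d"%z,[[148,97],[253,93]],z)
P("floor end z3",[[167,95],[231,93]],3)
p=P("plate right edge z3",[[253,93],[269,287]],3);d=p[0]-p[1];print(np.degrees(np.arctan2(-d[0],d[1])))
p=P("rail R inner top z14",[[231,93],[247,235]],14);d=p[0]-p[1];print(np.degrees(np.arctan2(-d[0],d[1])))
p=P("rail L inner top",[[162,96],[187,238]],14);d=p[0]-p[1];print(np.degrees(np.arctan2(-d[0],d[1])))
p=P("plate left edge z3",[[148,97],[173,228]],3);d=p[0]-p[1];print(np.degrees(np.arctan2(-d[0],d[1])))
P("hood top 60",[[154,253],[248,248],[254,311],[163,314]],60)
im=cv2.imread("pics/w4.png")[85:325,135:285];cv2.imwrite("pics/w4c.png",cv2.resize(im,None,fx=2.5,fy=2.5,interpolation=cv2.INTER_CUBIC)) 
E
```

```text
plate end 3 [[405.6, 26.5], [485.6, 82.3]]
plate end 5 [[406.5, 26.9], [486.0, 82.3]]
floor end z3 [[419.6, 37.6], [468.5, 71.3]]
plate right edge z3 [[485.6, 82.3], [596.5, -80.6]]
34.25825554946925
rail R inner top z14 [[471.3, 71.8], [547.4, -37.0]]
34.97323225714639
rail L inner top [[420.6, 36.0], [497.6, -72.8]]
35.27087563052642
plate left edge z3 [[405.6, 26.5], [478.6, -76.1]]
35.43608106785539
hood top 60 [[487.4, -79.2], [555.5, -29.9], [590.7, -82.0], [519.8, -131.2]]
```

View pics/w4c.png

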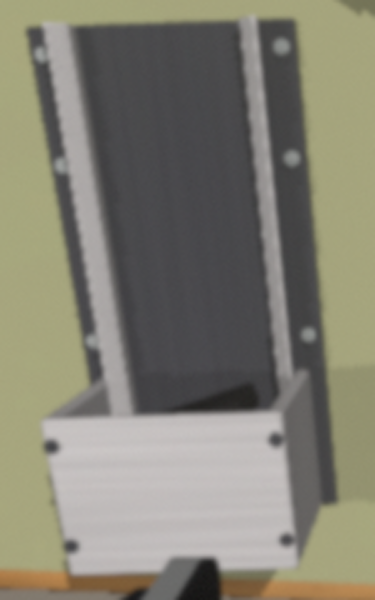

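Dock fit: origin (489, -13), yaw 34.8°, and the channel edges come out at x = -30 and +34, which agrees with the spec. Next I fetch A from where it was released.

```bash
python3 -c "
from h import *
go(493,395,110,10.5)"
```

```text
shift [9.233 2.825 1.813] tool-turn 2.24 t 12.88 tcp [598.8  23.5 182.3] z-axis [-0.001  0.    -1.   ] F [ 0.26  0.42 -0.32] open 84.8 grip 0.0
```

```bash
python3 -m handwheel '[0.92,0.28,0,0,0,0,85,0.92,0.28,0,0,0,0,85,0.92,0.28,0,0,0,0,85,0.92,0.28,0,0,0,0,85,0.92,0.28,0,0,0,0,85,0.92,0.28,0,0,0,0,85,0.92,0.28,0,0,0,0,85,0.92,0.28,0,0,0,0,85]'; python3 -m handwheel '[0.92,0.28,0.5,0,0,0,85,0.92,0.28,0.8,0,0,0,85,0,0,0.5,0,0,0.75,85,0,0,0,0,0,0.75,85,0,0,0,0,0,0.74,85,0,0,0,0,0,0,85,0,0,0,0,0,0,85]'; python3 -c "
from h import *
go(493,395,12,10.5)"
```

```text
t: 13.88
tcp_pos: [513.5, 320.5, 182.6]
ee_rot: [-3.141, -0.0, 2.146]
ft_force: [1.0, 0.4, -1.3]
opening: 85.1
gripper_force: 0.0
t: 14.75
tcp_pos: [493.4, 392.9, 110.7]
ee_rot: [-3.142, -0.0, 1.757]
ft_force: [-0.3, -0.0, 0.0]
opening: 84.6
gripper_force: 0.0
shift [ 5.300e-02 -1.000e-03  2.467e+00] tool-turn 0.015 t 14.75 tcp [493.4 392.9 110.7] z-axis [-0.  0. -1.] F [-0.28 -0.04  0.  ] open 84.6 grip 0.0
```

```bash
python3 -m handwheel '[0.05,0,0.6,0,0,0,85,0,0,0.7,0,0,0,85,0,0,0.6,0,0,0,85,0,0,0.4,0,0,0,85,0,0,0.16,0,0,0,85,0,0,0,0,0,0,85]' 60; python3 -m handwheel '[0,0,0,0,0,0,40,0,0,0,0,0,0,40,0,0,0,0,0,0,40,0,0,0,0,0,0,40,0,0,0,0,0,0,40]' 60;python3 -m handwheel '[0,0,-0.3,0,0,0,40,0,0,-0.4,0,0,0,40,0,0,-0.5,0,0,0,40,0,0,-0.5,0,0,0,40,0,0,-0.5,0,0,0,40,0,0,-0.3,0,0,0,40,0,0,0,0,0,0,40]' ; python3 - <<'E'
from h import *
go(473.3,10.4,112,34.8)
E
```

```text
t: 15.5
tcp_pos: [493.7, 394.7, 12.1]
ee_rot: [-3.141, 0.0, 1.754]
ft_force: [0.1, -0.6, 0.1]
opening: 84.6
gripper_force: 0.0
t: 16.12
tcp_pos: [493.6, 394.8, 13.5]
ee_rot: [3.141, -0.0, 1.754]
ft_force: [-2.5, -1.0, 7.2]
opening: 53.6
gripper_force: 62.0
t: 17.0
tcp_pos: [494.4, 395.0, 113.3]
ee_rot: [3.139, -0.001, 1.754]
ft_force: [0.2, 0.3, -5.8]
opening: 53.2
gripper_force: 65.0
shift [-9.36  -2.265  0.021] tool-turn -2.433 t 17.0 tcp [494.4 395.  113.3] z-axis [ 0.002  0.001 -1.   ] F [ 0.24  0.33 -5.84] open 53.2 grip 65.0
```

```bash
python3 -m handwheel '[-0.4,-0.1,0,0,0,0,40,-0.7,-0.17,0,0,0,0,40,-0.8,-0.19,0,0,0,0,40,-0.8,-0.19,0,0,0,0,40,-0.8,-0.19,0,0,0,0,40,-0.8,-0.19,0,0,0,0,40,-0.8,-0.19,0,0,0,0,40,-0.8,-0.19,0,0,0,0,40]'; python3 -m handwheel '[-0.8,-0.2,0,0,0,0,40,-0.8,-0.2,0,0,0,0,40,-0.8,-0.2,0,0,0,0,40,-0.7,-0.17,0,0,0,0,40,-0.3,-0.07,0,0,0,0,40,0,0,0,0,0,-0.6,40,0,0,0,0,0,-0.6,40,0,0,0,0,0,-0.6,40]';  python3 -m handwheel '[0,0,0,0,0,-0.63,40,0,0,0,0,0,0,40,0,0,0,0,0,0,40,0,0,0,0,0,0,40]'; python3 - <<'E'
from h import *
go(473.3,10.4,30,34.8)
E
```

```text
t: 18.0
tcp_pos: [479.6, 150.2, 111.3]
ee_rot: [-3.139, 0.0, 1.753]
ft_force: [-0.4, -0.3, -5.4]
opening: 53.6
gripper_force: 64.9
t: 19.0
tcp_pos: [471.8, 12.6, 111.6]
ee_rot: [-3.14, -0.001, 2.071]
ft_force: [0.1, -0.0, -5.4]
opening: 53.5
gripper_force: 64.9
t: 19.5
tcp_pos: [472.6, 12.5, 112.0]
ee_rot: [-3.141, -0.0, 2.177]
ft_force: [-0.8, -0.4, -5.7]
opening: 53.3
gripper_force: 64.9
shift [-0.054 -0.014  2.05 ] tool-turn -0.009 t 19.5 tcp [472.6  12.5 112. ] z-axis [-0. -0. -1.] F [-0.82 -0.41 -5.72] open 53.3 grip 64.9
```

```bash
python3 -m handwheel '[-0.05,0,0.5,0,0,0,40,0,0,0.7,0,0,0,40,0,0,0.5,0,0,0,40,0,0,0.2,0,0,0,40,0,0,0,0,0,0,40,0,0,0,0,0,0,40]'; python3 - <<'E'
from h import *
import pickle
go(473.3,10.4,16.5,34.8)
ci=camera_info("wrist");im=save("wrist","pics/w5.png");pickle.dump((ci,monitor.state()["tcp_pos"]),open("ci5.pkl","wb"))
E
```

```text
t: 20.25
tcp_pos: [474.7, 10.7, 36.8]
ee_rot: [3.141, 0.001, 2.178]
ft_force: [0.6, 0.1, -6.0]
opening: 53.4
gripper_force: 65.0
shift [ 0.015 -0.034  0.507] tool-turn -0.004 t 20.25 tcp [474.7  10.7  36.8] z-axis [ 0.001 -0.    -1.   ] F [ 0.56  0.07 -6.  ] open 53.4 grip 65.0
```

View pics/w5.png

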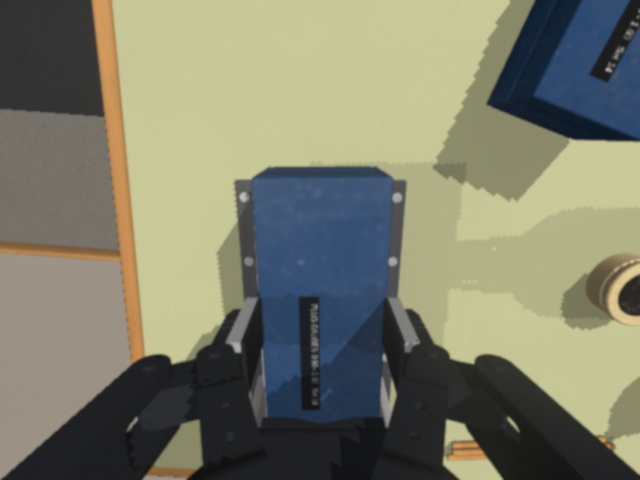

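The case hangs over the channel. Its near-end top edge runs from (252,178) to (393,178), and the dock plate's end corners are at (235,180) and (406,180). I'll work out the lateral error.

```bash
python3 - <<'E'
from h import *
import pickle
ci,tcp=pickle.load(open("ci5.pkl","rb"))
a=np.radians(34.8);X=np.array([np.cos(a),np.sin(a)]);Y=np.array([-X[1],X[0]])
o=np.array([488.9,-12.9])
def P(n,uv,z):
  p=ray("wrist",uv,z,ci)[:,:2];print(n,p.round(1).tolist(),"dock",[[round((q-o)@X,1),round((q-o)@Y,1)] for q in p])
P("plate",[[235,180],[406,180]],3)
P("plate sides",[[247,290],[394,290]],3)
h=36.8-13.5
P("top end",[[252,178],[393,178]],h+45)
P("top sides @300",[[258,300],[387,300]],h+45)
P("top handle end",[[262,415],[381,415]],h+45)
q=tcp[:2]-o;print("tcp dock",q@X,q@Y)
E
```

```text
plate [[402.7, 26.1], [483.9, 82.5]] dock [[np.float64(-48.5), np.float64(81.2)], [np.float64(50.3), np.float64(81.2)]]
plate sides [[444.4, -30.0], [521.8, 23.7]] dock [[np.float64(-46.3), np.float64(11.3)], [np.float64(47.9), np.float64(11.2)]]
top end [[416.4, 46.9], [461.3, 78.2]] dock [[np.float64(-25.4), np.float64(90.5)], [np.float64(29.3), np.float64(90.5)]]
top sides @300 [[445.8, 3.3], [492.0, 35.4]] dock [[np.float64(-26.2), np.float64(37.9)], [np.float64(30.1), np.float64(37.9)]]
top handle end [[480.2, -49.2], [528.3, -15.8]] dock [[np.float64(-27.8), np.float64(-24.8)], [np.float64(30.7), np.float64(-24.9)]]
tcp dock 1.8524282459716859 27.43768775904678
```

The case sits about 1 mm too far to +x and its yaw matches the dock. I correct that and lower.

```bash
python3 -m handwheel '[0,-0.03,0.1,0,0,0,40,0,0,0.15,0,0,0,40,0,0,0.1,0,0,0,40,0,0,0.05,0,0,0,40,0,0,0.05,0,0,0,40,0,0,0.03,0,0,0,40,0,0,0,0,0,0,40,0,0,0,0,0,0,40]'; python3 - <<'E'
from h import *
go(473.3,10.4,16.5,34.8)
E
```

```text
t: 21.3
tcp_pos: [473.0, 10.1, 17.0]
ee_rot: [3.142, 0.0, 2.178]
ft_force: [-0.3, -0.3, -5.2]
opening: 53.4
gripper_force: 65.0
shift [0.001 0.01  0.012] tool-turn -0.003 t 21.3 tcp [473.   10.1  17. ] z-axis [ 0. -0. -1.] F [-0.31 -0.31 -5.18] open 53.4 grip 65.0
```

```bash
python3 -m handwheel '[0,0,0.015,0,0,0,40,0,0,0,0,0,0,40,0,0,0.015,0,0,0,40,0,0,0,0,0,0,40]';python3 -m handwheel '[0,0,0.015,0,0,0,40,0,0,0,0,0,0,40,0,0,0,0,0,0,40]'; python3 - <<'E'
from h import *
go(473.3,10.4,16.5,34.8)
E
```

```text
t: 21.8
tcp_pos: [473.0, 10.1, 16.5]
ee_rot: [3.141, 0.0, 2.178]
ft_force: [-3.3, 1.4, 7.8]
opening: 53.4
gripper_force: 66.5
t: 22.18
tcp_pos: [473.0, 10.1, 16.4]
ee_rot: [3.141, 0.001, 2.178]
ft_force: [-3.9, 0.7, 15.4]
opening: 53.6
gripper_force: 67.3
shift [ 0.002  0.01  -0.003] tool-turn -0.003 t 22.18 tcp [473.   10.1  16.4] z-axis [ 0.001 -0.    -1.   ] F [-3.92  0.7  15.43] open 53.6 grip 67.3
```

```bash
python3 -m handwheel '[0,0,-0.025,0,0,0,40,-0.06,0,0,0,0,0,40,-0.06,0,0,0,0,0,40,-0.06,0,0,0,0,0,40,-0.06,0,0,0,0,0,40,0,0,0,0,0,0,40]'; cat >> h.py <<'E'
def st():
    s=monitor.state();a=np.radians(34.8);X=np.array([np.cos(a),np.sin(a)]);Y=np.array([-X[1],X[0]])
    q=s["tcp_pos"][:2]-[488.9,-12.9];f=s["ft_force"]
    print("t %.2f dock x %.2f y %.2f z %.2f  Fx %.1f Fy %.1f Fz %.1f"%(s["t"],q@X,q@Y,s["tcp_pos"][2],f[:2]@X,f[:2]@Y,f[2]))
E
python3 -c "
from h import *;st()"
```

```text
t: 22.92
tcp_pos: [477.0, 3.4, 16.4]
ee_rot: [-3.141, -0.003, 2.177]
ft_force: [-4.7, 6.4, 10.4]
opening: 53.8
gripper_force: 66.7
t 22.93 dock x -0.46 y 20.12 z 16.44  Fx -0.2 Fy 8.0 Fz 10.4
```

```bash
python3 -m handwheel '[0,0,-0.02,0,0,0,40,-0.05,0,0,0,0,0,40,-0.05,0,0,0,0,0,40,-0.05,0,0,0,0,0,40,-0.05,0,0,0,0,0,40,0,0,0,0,0,0,40]'; python3 -c "
from h import *;st()"
```

```text
t: 23.68
tcp_pos: [483.2, -4.6, 16.9]
ee_rot: [3.142, 0.0, 2.177]
ft_force: [-0.4, -0.6, -6.0]
opening: 53.5
gripper_force: 65.0
t 23.68 dock x 0.07 y 10.06 z 16.86  Fx -0.7 Fy -0.3 Fz -6.0
```

The case is carried just off the floor at y=10, so Fy shows the buffer force alone. I now push slowly.

```bash
for i in 1 2 3 4; do python3 -m handwheel '[-0.025,0,0,0,0,0,40,0,0,0,0,0,0,40]' >/dev/null; python3 -c "
from h import *;st()";done
```

```text
t 23.93 dock x 0.01 y 9.34 z 16.93  Fx 0.2 Fy 0.4 Fz -5.5
t 24.18 dock x -0.19 y 8.87 z 16.85  Fx 1.3 Fy 2.3 Fz -4.6
t 24.43 dock x -0.33 y 8.64 z 16.77  Fx 1.3 Fy 5.2 Fz -3.4
t 24.68 dock x -0.12 y 7.76 z 16.83  Fx 2.7 Fy 6.8 Fz -3.6
```

```bash
for i in 1 2 3 4 5 6; do python3 -m handwheel '[-0.02,0,0,0,0,0,40,0,0,0,0,0,0,40]' >/dev/null; python3 -c "
from h import *;st()";done
```

```text
t 24.93 dock x -0.00 y 7.02 z 16.86  Fx 2.5 Fy 6.8 Fz -3.3
t 25.18 dock x -0.02 y 6.40 z 16.87  Fx 3.5 Fy 7.3 Fz -1.8
t 25.43 dock x -0.05 y 5.75 z 16.86  Fx 4.0 Fy 8.4 Fz -1.6
t 25.68 dock x -0.07 y 5.02 z 16.85  Fx 3.2 Fy 8.5 Fz -2.1
t 25.93 dock x -0.09 y 4.24 z 16.85  Fx 4.5 Fy 8.6 Fz -2.6
t 26.18 dock x -0.11 y 3.48 z 16.86  Fx 2.9 Fy 9.3 Fz -0.7
```

```bash
for i in 1 2 3; do python3 -m handwheel '[-0.02,0.005,0,0,0,0,40,0,0,0,0,0,0,40]' >/dev/null; python3 -c "
from h import *;st()";done; for i in 1 2 ; do python3 -m handwheel '[-0.015,0,0,0,0,0,40,0,0,0,0,0,0,40]' >/dev/null; python3 -c "
from h import *;st()";done
```

```text
t 26.43 dock x -0.01 y 2.76 z 16.80  Fx 4.0 Fy 8.7 Fz -2.2
t 26.68 dock x 0.15 y 1.95 z 16.82  Fx 3.4 Fy 8.5 Fz -0.9
t 26.93 dock x 0.34 y 1.18 z 16.81  Fx 3.6 Fy 9.1 Fz -1.8
t 27.18 dock x 0.26 y 1.12 z 16.79  Fx 5.4 Fy 11.2 Fz -1.2
t 27.43 dock x 0.22 y 1.04 z 16.76  Fx 5.4 Fy 12.3 Fz 0.6
```

The hard stop is felt at y≈1.1, 8 mm after first contact. One or two more small presses will settle it.

```bash
for i in 1 2 ; do python3 -m handwheel '[-0.015,0,0,0,0,0,40,0,0,0,0,0,0,40,0,0,0,0,0,0,40]' >/dev/null; python3 -c "
from h import *;st()";done
```

```text
t 27.80 dock x 0.17 y 0.98 z 16.74  Fx 5.6 Fy 14.0 Fz -0.2
t 28.18 dock x 0.09 y 0.94 z 16.70  Fx 6.2 Fy 15.9 Fz 1.7
```

```bash
python3 -m handwheel '[0.015,0,0,0,0,0,40,0,0,0,0,0,0,85,0,0,0,0,0,0,85,0,0,0,0,0,0,85,0,0,0,0,0,0,85,0,0,-0.3,0,0,0,85,0,0,-0.7,0,0,0,85,0,0,-0.8,0,0,0,85]'; python3 -m handwheel '[0,0,-0.9,0,0,0,85,0,0,-0.9,0,0,0,85,0.8,0,0,0,0,0,85,0.8,0,0,0,0,0,85,0,0,0,0,0,0,85]'; python3 - <<'E'
from h import *
ci=camera_info("wrist");im=save("wrist","pics/w6.png");st()
a=cv2.resize(im[:,:,::-1],(400,300));t=save("top","pics/t6.png")[170:300,110:510,::-1]
cv2.imwrite("pics/f.png",np.vstack([a,t]))
E
```

```text
t: 29.18
tcp_pos: [490.5, -14.7, 90.0]
ee_rot: [-3.141, -0.0, 2.178]
ft_force: [0.4, -0.6, 0.4]
opening: 85.0
gripper_force: 0.0
t: 29.8
tcp_pos: [452.6, 39.1, 161.6]
ee_rot: [-3.141, -0.001, 2.18]
ft_force: [0.2, 0.3, -0.4]
opening: 84.9
gripper_force: 0.0
t 29.85 dock x 0.55 y 61.97 z 161.64  Fx 0.9 Fy 0.3 Fz -0.2
```

View pics/f.png

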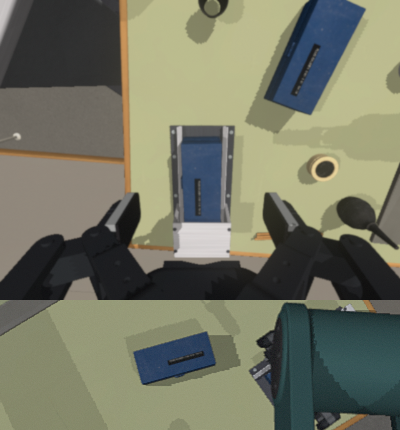

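The heavy case lies straight in the channel under the hood, at (200,185) in the picture. The lighter case is back at its place and the robot is clear.

```bash
python3 -c "
from h import *;print(manip.hand_in())"
```

```text
the job is handed in; nothing more can be done
None
```

The job is handed in at about 30 s: the heavier case (about 0.57 kg) is in the dock, pressed against the stop with about 16 N at the hand after 8 mm of buffer travel. The lighter one (about 0.29 kg) is back where it stood; no verdict came back at hand-in.

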